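Line up model towers by height

ROBOT

A 6-joint arm with a two-finger parallel gripper is mounted at the origin on the work surface. World frame = base frame: x ahead of the robot, y to its left, z up, the work surface at z = 0. Lengths are in m, angles in rad, forces in N, time in s.
With the tool pointing down it reaches from about 0.2 to 0.875 m from the base axis. Payload 3.4 kg.
Tool frame: the origin (TCP) lies between the finger pads; the fingertips stand 25 mm ahead of it and the grasp point (between the pads) lies 6 mm ahead of it (r.nose_length is the z of the fingertips in the tool frame, in m); z points along the fingers, y is the line along which they close (so a half turn about z gives the same grasp; the last joint's range is limited). The gripper opens to 94 mm and grips with 3 to 60 N. Pads are 16 mm wide; open, the fingers measure 119 mm over their backs; the gripper's body (75 mm by 177 mm) begins 78 mm behind the grasp point.
Start: joints at [1.215, 0.276, 1.505, -0, 1.361, -0.121], TCP at [0.134, 0.559, 0.208] pointing down, gripper open.
Joint ranges: [-2.89, 2.89], [-0.75, 2.08], [0.22, 2.7], [-1.18, 4.32], [0.11, 2.71], [-2.7, 2.7]. Speed limits (rad/s): [2.57, 2.57, 3.14, 3.14, 3.14, 3.14].

INTERFACE

Orientations are given as a unit quaternion [w, x, y, z].
In Python, from plant import r, gripper_to, inverse_kinematics, vision, models, telemetry gives the robot as it stands. Calls block until the motion is done:
- r.move_to(position, orientation): joint-space move of the TCP to a pose.
- r.move_l(position, rot=None, vel=0.15, guard=None): straight line of the TCP; rot=None keeps the orientation; vel is the mean speed in m/s. With guard (N) it stops when the force on the tool has changed by that much, and returns True; else False.
- r.movej(angles): joint-space move.
- gripper_to(opening, f_grip=None): finger opening in m; f_grip is the grip in N (None keeps the last); returns when the fingers have stopped.
- r.hold(seconds).
- inverse_kinematics(position, orientation): joint angles nearest the present ones, or None.
- vision.snapshot(name): name is "side" or "top" or "wrist"; returns the picture (480x640x3 uint8, red, green, blue); there is no depth.
- vision.get_calibration(name): a dict with "fx", "fy", "cx", "cy" (pixels), "position" and "orientation" of the camera in the world. Camera axes: x right, y down, z forward; pixel columns grow to the right and rows downward; lengths in m; the calibration is good to about 2 mm. A picture is of the moment at which its call begins: read the wrist's pose just before it. get_calibration takes no time and is no camera call; for the wrist camera it gives the pose at the moment of the call.
A pose or a line that the arm cannot do raises r.PlanningError and nothing moves.
- r.sign_off(): hands the job in; it is judged then, once.
Trained networks look in the newest picture that a camera, given by its name, has taken for a name from the list of things; names that differ only in an ending like _2 or _b are one class to them, and where a whole thing is asked for, a point or a joint stands for the part that bears it (a point fixed in the world has none). Each returns a list of dicts, best first, with "score" (0 to 1); they miss things now and then, are a little off and sometimes report something else, mostly with a low value. They report only what shows in the picture. A call takes as long as a camera call. They do not tell look-alikes from the thing itself.
- models.boxes_of(thing, camera): "at" ([x, y, z] in m, in world coordinates, good to about 4 mm: the middle of the surface that is visible of it).
- models.regions_of(thing, camera): "pixels" (480x640 bool, what is visible of it).
- models.mark_of(thing, camera): "at" ([x, y, z] in m, in world coordinates, good to about 4 mm: a listed point, or the origin of a listed thing).
Readings, each from a call of its own:
- telemetry.current_t(): time.
- telemetry.current_joints(): joint angles.
- telemetry.current_dq(): joint speeds.
- telemetry.current_joint_efforts(): joint torques, N m.
- telemetry.current_ee_pos(): TCP position.
- telemetry.current_tool_rot(): TCP orientation.
- telemetry.current_wrist_force(): force on the tool from outside, world axes, zero at the start.
- telemetry.current_torque(): the same for the moment, N m.
- telemetry.current_opening(): finger opening in m.
- telemetry.current_finger_force(): force on a finger pad.
Only numpy, scipy, OpenCV 4.12 (cv2) and the standard library are available. Lean on these libraries where they do the work, as an engineer would, in place of code of your own. Each camera call takes 0.05 s, during which the arm holds its last target. There are 200 camera calls.

TASK

Line up the four plaster model towers on the four slate plots of the wooden base board in order of height: the tallest on the plot beside the little gatehouse, then each shorter than the one before, so that the shortest stands beside the low rock mound. Stand each tower upright in the middle of its own plot and let go of it; set them down gently, and do not drop any or knock any over.

Things in the scene. Friction and masses are not known exactly. Their poses are not given: they have to be found in the camera images.
- tower_pyramid: Square tower with a dark four-sided pyramid roof, the tallest: 152 mm high in all; walls 40 x 40 mm, upright to 124 mm above the underside, the roof narrows from there without overhang. Loose, plaster, 0.1 to 0.35 kg; its origin is the centre of its underside, z up. It starts upright on the table. Its x and y axes are square to the walls.
- tower_cone: Round tower with a dark conical roof: 128 mm high in all; wall 44 mm in diameter, upright to 102 mm above the underside, the roof narrows from there without overhang. Loose, plaster, 0.1 to 0.35 kg; its origin is the centre of its underside, z up. It starts upright on the table.
- tower_gable: Oblong tower with a dark gabled roof: 104 mm high in all; walls 36 mm (along its x axis) x 48 mm (along its y axis, the ridge), upright to 82 mm above the underside, the roof narrows from there without overhang. Loose, plaster, 0.1 to 0.35 kg; its origin is the centre of its underside, z up. It starts upright on the table.
- tower_battlement: Square tower without a roof, its flat top ringed by four corner merlons, the shortest: 80 mm high in all, walls 44 x 44 mm, upright to 68 mm above the underside, the 12 mm merlons flush with the walls above that. Loose, plaster, 0.1 to 0.35 kg; its origin is the centre of its underside, z up. It starts upright on the table. Its x and y axes are square to the walls.
- plot_a: Square slate tile, dark grey, 64 x 64 mm and 4 mm thick, fixed on the wooden base board: the end one towards the board's -y end (the robot's right) of the row of four. Its origin is the centre of its underside, 12 mm above the table (the tile's top is 16 mm above the table); its y axis runs along the row, its x axis across the row. Neighbouring plots are 78 mm apart, centre to centre.
- plot_b: Square slate tile, dark grey, 64 x 64 mm and 4 mm thick, fixed on the wooden base board: the second from the board's -y end of the row of four. Its origin is the centre of its underside, 12 mm above the table (the tile's top is 16 mm above the table); its y axis runs along the row, its x axis across the row. Neighbouring plots are 78 mm apart, centre to centre.
- plot_c: Square slate tile, dark grey, 64 x 64 mm and 4 mm thick, fixed on the wooden base board: the third from the board's -y end of the row of four. Its origin is the centre of its underside, 12 mm above the table (the tile's top is 16 mm above the table); its y axis runs along the row, its x axis across the row. Neighbouring plots are 78 mm apart, centre to centre.
- plot_d: Square slate tile, dark grey, 64 x 64 mm and 4 mm thick, fixed on the wooden base board: the end one towards the board's +y end (the robot's left) of the row of four. Its origin is the centre of its underside, 12 mm above the table (the tile's top is 16 mm above the table); its y axis runs along the row, its x axis across the row. Neighbouring plots are 78 mm apart, centre to centre.
- gatehouse: Low plaster gatehouse with a dark wooden gate and battlements, 62 x 50 mm and 60 mm high, fixed on the base board in line with the plots, at one end or the other of the row, 75 mm from the centre of the nearest plot; the low grey rock mound (21 mm high) lies at the opposite end. Its origin is the centre of its underside, 12 mm above the table.
There are look-alikes about, which are no part of the job. Leave any pink look-alike of the tower_gable alone.

How it is judged:
By the outcome, as a careful person would: the job done as asked, in the order asked, and still so for the second after the job is handed in, with the robot touching nothing.
It also fails if it takes over 96 s, if anything falls off the work surface, if the arm or the gripper's body presses on something with over 40 N, if the wrist force passes 120 N, or if a joint passes its speed limit or range.

## Working session

There is one attempt and no reset: what is moved stays moved. The work goes in short steps, each a Python script; the robot and the scene stay as the last script left them, time stands still between calls to the robot, and variables do not carry over. Pictures are saved under pics/ and viewed, at most 14 in all, crops included, and the job is handed in when it is done.

```bash
mkdir -p pics; ls
python3 - <<'E'
from plant import r, vision, models, telemetry
import cv2, numpy as np
for c in ("top","side"):
    im=vision.snapshot(c); cv2.imwrite(f"pics/{c}0.png",im[:,:,::-1])
    k=vision.get_calibration(c); print(c,{a:np.round(b,3) for a,b in k.items()})
    for t in ["tower_pyramid","tower_cone","tower_gable","tower_battlement","plot_a","gatehouse"]:
        print(t,[(np.round(d["at"],3).tolist(),round(d["score"],2)) for d in models.mark_of(t,c)])
print(telemetry.current_t())
E
```

```text
pics
top {'fx': np.float64(538.282), 'fy': np.float64(538.282), 'cx': np.float64(316.342), 'cy': np.float64(222.201), 'position': array([0.364, 0.019, 0.963]), 'orientation': array([ 0.038, -0.705,  0.707, -0.037])}
tower_pyramid [([0.459, -0.24, 0.0], 0.92)]
tower_cone [([0.443, -0.099, -0.002], 0.78)]
tower_gable [([0.44, 0.24, 0.0], 0.8), ([0.304, 0.255, 0.005], 0.75), ([0.255, 0.333, -0.0], 0.69), ([0.447, -0.099, -0.001], 0.21)]
tower_battlement [([0.446, 0.095, -0.002], 0.69)]
plot_a [([0.607, -0.078, 0.01], 0.92), ([0.582, 0.154, 0.011], 0.71), ([0.589, 0.072, 0.013], 0.7), ([0.604, -0.005, 0.01], 0.69)]
gatehouse [([0.575, 0.228, 0.011], 0.86), ([0.582, 0.152, 0.009], 0.26)]
side {'fx': np.float64(598.399), 'fy': np.float64(598.399), 'cx': np.float64(319.007), 'cy': np.float64(238.154), 'position': array([-0.016, -0.715,  0.752]), 'orientation': array([-0.413,  0.867, -0.249,  0.128])}
tower_pyramid [([0.464, -0.242, 0.0], 0.98), ([0.588, 0.079, 0.015], 0.48)]
tower_cone [([0.444, -0.095, 0.004], 0.71)]
tower_gable [([0.303, 0.248, 0.004], 0.97), ([0.255, 0.332, -0.003], 0.69), ([0.46, -0.236, 0.001], 0.53)]
tower_battlement [([0.45, 0.09, -0.001], 0.98)]
plot_a [([0.586, 0.152, 0.012], 0.92), ([0.601, -0.001, 0.012], 0.8), ([0.61, -0.078, 0.011], 0.72), ([0.591, 0.078, 0.012], 0.7), ([0.441, -0.095, 0.001], 0.61)]
gatehouse [([0.573, 0.228, 0.014], 0.69)]
0.7
```

View pics/top0.png

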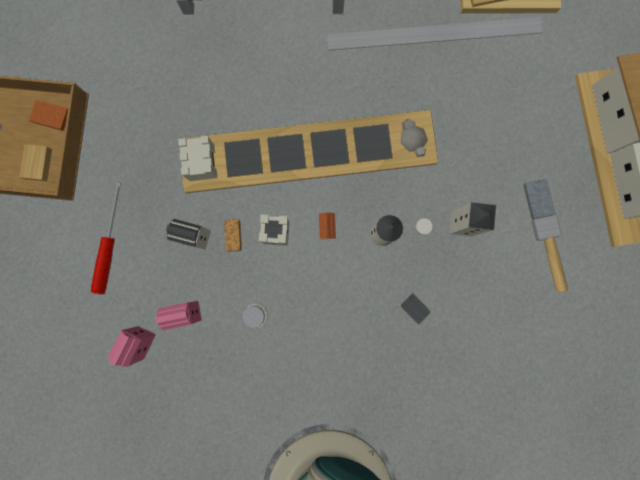

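View pics/side0.png

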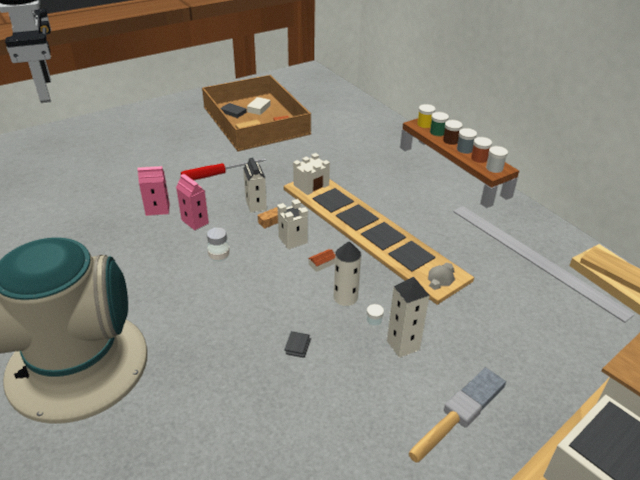

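The gatehouse is at (197,155) in the top view, the +y end, and the rock mound is at (413,137). So the order is pyramid on d, cone on c, gable on b and battlement on a. The real gable is the grey one at top (187,233); the pink ones are decoys. Next I fit the poses by matching silhouettes in both views.

```bash
cat > h.py <<'E'
import numpy as np, cv2
from scipy.optimize import minimize
from scipy.spatial.transform import Rotation as R
from plant import r, vision, models, telemetry, gripper_to, inverse_kinematics
def cam(c):
    k=vision.get_calibration(c); q=k["orientation"]
    return k, R.from_quat([q[1],q[2],q[3],q[0]]).as_matrix(), np.array(k["position"])
def proj(P,C):
    k,M,t=C; p=(np.atleast_2d(P)-t)@M
    return np.c_[k["fx"]*p[:,0]/p[:,2]+k["cx"],k["fy"]*p[:,1]/p[:,2]+k["cy"]]
def unproj(uv,z,C):
    k,M,t=C; uv=np.atleast_2d(uv)
    d=np.c_[(uv[:,0]-k["cx"])/k["fx"],(uv[:,1]-k["cy"])/k["fy"],np.ones(len(uv))]@M.T
    return t+d*((z-t[2])/d[:,2])[:,None]
def box(a,b,h): return [[sx*a/2,sy*b/2,z] for sx in(-1,1) for sy in(-1,1) for z in(0,h)]
ang=np.linspace(0,2*np.pi,24,endpoint=False)
V={"tower_pyramid":box(.04,.04,.124)+[[0,0,.152]],
 "tower_cone":[[.022*np.cos(a),.022*np.sin(a),z] for a in ang for z in(0,.102)]+[[0,0,.128]],
 "tower_gable":box(.036,.048,.082)+[[0,.024,.104],[0,-.024,.104]],
 "tower_battlement":box(.044,.044,.08)}
V={k:np.array(v) for k,v in V.items()}
def mask_near(t,c,p,C):
    best=None
    for d in models.regions_of(t,c):
        m=d["pixels"]; 
        if m.sum()<50: continue
        ys,xs=np.nonzero(m); e=np.hypot(*(np.array([xs.mean(),ys.mean()])-p))
        if e<25 and (best is None or e<best[0]): best=(e,m)
    return None if best is None else best[1]
def fit(t,x0,yaw0=0,z=0.,cams=("top","side")):
    """silhouette fit of x,y,yaw on newest pictures"""
    obs=[]
    for c in cams:
        C=cam(c); m=mask_near(t,c,proj([x0[0],x0[1],z+V[t][:,2].max()/2],C)[0],C)
        if m is not None:
            mm=cv2.resize(m.astype(np.float32),None,fx=4,fy=4,interpolation=cv2.INTER_LINEAR)>.5
            obs.append((C,mm))
    def cost(q):
        P=V[t]@R.from_euler("z",q[2]).as_matrix().T+[q[0],q[1],z]; s=0
        for C,m in obs:
            h=cv2.convexHull(np.round((proj(P,C)*4+1.5)*16).astype(np.int32))
            im=np.zeros(m.shape,np.uint8); cv2.fillConvexPoly(im,h,1,shift=4)
            s+=1-(m&(im>0)).sum()/(m|(im>0)).sum()
        return s
    best=None
    for y in yaw0+np.array([-.3,-.1,.1,.3]):
        o=minimize(cost,[*x0[:2],y],method="Nelder-Mead",options=dict(initial_simplex=[[x0[0]+a,x0[1]+b,y+g] for a,b,g in((-.004,-.004,-.1),(.006,0,0),(0,.006,0),(0,0,.15))],xatol=1e-4,fatol=1e-4))
        if best is None or o.fun<best.fun: best=o
    return best.x,best.fun/max(len(obs),1),len(obs)
E
python3 - <<'E'
from h import *
for c in("top","side"): vision.snapshot(c)
X={"tower_pyramid":[.461,-.241],"tower_cone":[.444,-.097],"tower_gable":[.44,.24],"tower_battlement":[.448,.093]}
for t,x in X.items():
    for cs in (("top","side"),("top",),("side",)):
        q,f,n=fit(t,x,cams=cs); print(t,cs,n,q.round(4),round(f,3))
for c in("top","side"):
  C=cam(c)
  for d in models.regions_of("plot_a",c):
    if d["pixels"].sum()<200: continue
    cnt=max(cv2.findContours(d["pixels"].astype(np.uint8),0,2)[0],key=len)[:,0]
    w=unproj(cnt,.016,C)[:,:2]; rc=cv2.minAreaRect((w*1000).astype(np.float32)); print(c,round(d["score"],2),np.round(rc[0],1),np.round(rc[1],1),round(rc[2],1))
E
```

```text
tower_pyramid ('top', 'side') 2 [ 0.4635 -0.24   -0.1327] 0.04
tower_pyramid ('top',) 1 [ 0.4631 -0.2399 -0.1279] 0.038
tower_pyramid ('side',) 1 [ 0.4645 -0.2395 -0.1417] 0.033
tower_cone ('top', 'side') 2 [ 0.4467 -0.0974  0.3713] 0.069
tower_cone ('top',) 1 [ 0.4458 -0.097   0.0869] 0.066
tower_cone ('side',) 1 [ 0.4485 -0.0959 -0.1945] 0.037
tower_gable ('top', 'side') 2 [ 0.4424  0.2377 -0.2634] 0.063
tower_gable ('top',) 1 [ 0.4417  0.2377 -0.2854] 0.064
tower_gable ('side',) 1 [ 0.443   0.2381 -0.2564] 0.049
tower_battlement ('top', 'side') 2 [ 0.4484  0.0918 -0.0772] 0.068
tower_battlement ('top',) 1 [ 0.4481  0.0921 -0.0753] 0.053
tower_battlement ('side',) 1 [ 0.4494  0.0921 -0.142 ] 0.065
top 0.95 [599.1  -3.4] [65.  63.9] 6.9
top 0.93 [581.5 151.4] [64.6 64.3] 6.3
top 0.89 [591.4  73.6] [64.1 64.7] 7.0
top 0.7 [608.2 -81.2] [64.6 65.5] 6.4
side 0.92 [609.9 -82.4] [68.4 65.6] 7.4
side 0.74 [590.8  71.9] [68.9 67.9] 5.9
side 0.72 [600.5  -6.3] [65.3 64.7] 5.7
side 0.56 [582.4 148.2] [66.4 67.7] 7.4
```

```bash
cat >> h.py <<'E'
ROW=.1143; U=np.array([-np.sin(ROW),np.cos(ROW)]); C0=np.array([.5955,.0343])
PLOT={n:C0+s*.078*U for n,s in zip("abcd",(-1.5,-.5,.5,1.5))}
def quat(yaw,pos):
    out=[]
    for a in (yaw,yaw+np.pi):
        y=np.array([np.cos(a),np.sin(a),0]); z=np.array([0,0,-1.]); x=np.cross(y,z)
        q=R.from_matrix(np.c_[x,y,z]).as_quat()[[3,0,1,2]]; j=inverse_kinematics(list(pos),list(q))
        if j is not None: out.append((abs(j[5]),q.tolist()))
    return min(out,key=lambda o:o[0])[1]
def pick_place(xyyaw,plot,gh,carry=.185,z0=0.,zp=.016):
    x,y,yaw=xyyaw; zc=carry+gh+.006
    q=quat(yaw,(x,y,zc)); gripper_to(.094,25)
    r.move_to([x,y,zc],q)
    r.move_l([x,y,z0+gh+.006],vel=.2)
    gripper_to(.0,25); print("grip",telemetry.current_opening(),telemetry.current_finger_force())
    r.move_l([x,y,z0+gh+.026],vel=.06); r.move_l([x,y,zc],vel=.25)
    px,py=PLOT[plot]; q2=quat(ROW,(px,py,zc))
    r.move_l([px,py,zc],rot=q2,vel=.2)
    r.move_l([px,py,zp+gh+.006+.008],vel=.15); r.hold(.3)
    hit=r.move_l([px,py,zp+gh+.006-.003],vel=.02,guard=3)
    print("contact",hit,telemetry.current_ee_pos()[2]-(zp+gh+.006),"open",telemetry.current_opening())
    gripper_to(.075); r.hold(.1)
    r.move_l([px,py,zc],vel=.2); print("t",telemetry.current_t())
E
python3 - <<'E'
from h import *
pick_place((.4635,-.24,-.133),"d",.095,carry=.16)
x=np.r_[PLOT["d"],ROW]
for c in("top","side"): cv2.imwrite(f"pics/{c}1.png",vision.snapshot(c)[:,:,::-1])
print(PLOT,fit("tower_pyramid",x[:2],ROW,z=.016))
E
```

```text
grip 0.05273387116852605 25.000336522134603
contact True -0.00016496343026888016 open 0.05285039122619464
t 13.3667
{'a': array([ 0.608844  , -0.08193656]), 'b': array([ 0.599948  , -0.00444552]), 'c': array([0.591052  , 0.07304552]), 'd': array([0.582156  , 0.15053656])} (array([0.58234089, 0.14962435, 0.21272262]), np.float64(0.24213600648698763), 2)
```

View pics/side1.png

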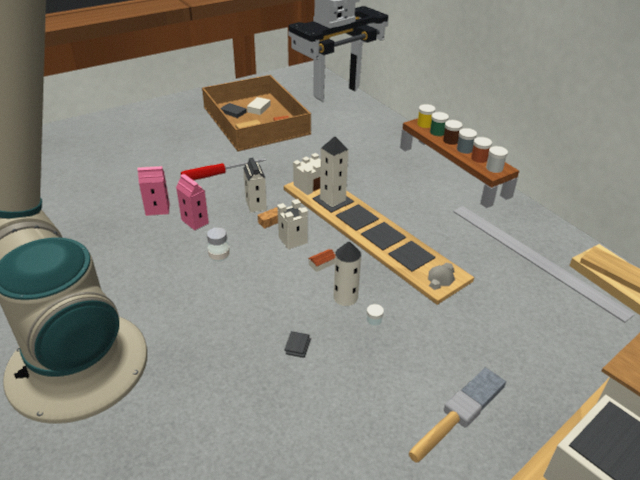

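The side view shows the pyramid upright on plot d at about (333,180). The grip reading of 52.7 mm is odd for 40 mm walls, so I'll check the tool's yaw, the opening reading and a side-only fit before continuing.

Run:
```python
from h import *
w=telemetry.current_tool_rot(); M=R.from_quat([w[1],w[2],w[3],w[0]]).as_matrix(); print("y tool",M[:,1].round(4),"asked",np.cos(ROW),np.sin(ROW))
print(telemetry.current_opening(),telemetry.current_joints())
for c in("side",):
    q,f,n=fit("tower_pyramid",PLOT["d"],ROW,.016,(c,)); print(c,q.round(4),f,n)
im=cv2.imread("pics/side1.png")[120:220,280:390]; cv2.imwrite("pics/c1.png",cv2.resize(im,None,fx=6,fy=6,interpolation=2))
```

```text
y tool [ 0.9935  0.1141 -0.0052] asked 0.9934748636078196 0.11405128398849541
0.07532513245966929 [ 1.37380282e-01  2.95246616e-01  1.35050641e+00 -3.23858521e-05
  1.50108781e+00  2.30629300e-02]
side [0.5842 0.1515 0.0655] 0.025090272866023944 1
```

View pics/c1.png

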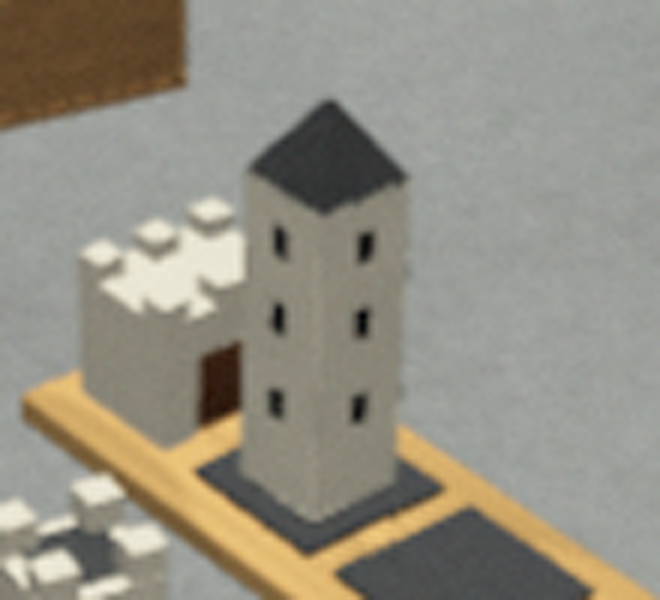

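The pyramid stands square and centred on plot d, right beside the gatehouse. The tool yaw matches what I asked for. On to the cone, then the rest.

Run:
```python
from h import *
pick_place((.4467,-.097,0),"c",.075)
cv2.imwrite(f"pics/side2.png",vision.snapshot("side")[:,:,::-1])
print(PLOT["c"],fit("tower_cone",PLOT["c"],0,.016,("side",)))
```

```text
grip 0.04310835326596508 24.988380701834103
contact True -0.00013874813044383039 open 0.04412358036973104
t 23.4333
[0.591052   0.07304552] (array([0.59297329, 0.07456285, 0.04092177]), np.float64(0.045342126957955475), 1)
```

View pics/side2.png

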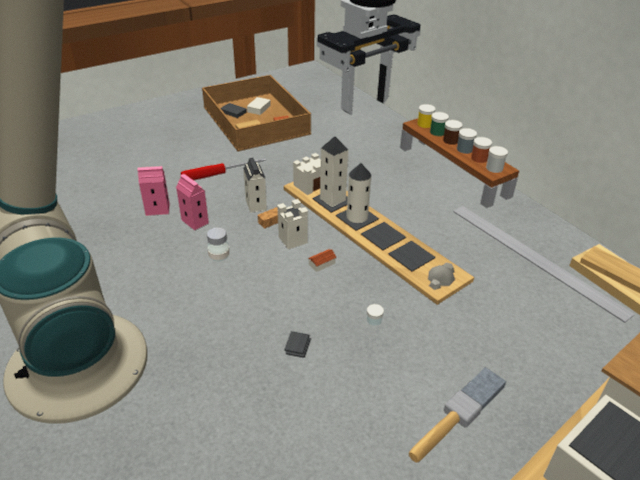

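The cone stands upright on plot c at (359,195), and its 44 mm grip reading is right. Gable next, then the battlement.

Run:
```python
from h import *
pick_place((.4424,.2377,-.265),"b",.058)
print(fit("tower_gable",PLOT["b"],ROW,.016,("side",))) if vision.snapshot("side") is not None else 0
q,f,n=fit("tower_battlement",(.448,.092),0,0.,("side",)); print(q,f)
```

```text
grip 0.03579010574487836 24.96717631816864
contact True -0.00024211111358066195 open 0.035991448766545094
t 33.6583
(array([ 0.60140623, -0.00431261,  0.17162619]), np.float64(0.05390746980031225), 1)
[ 0.44862706  0.09315058 -0.19922883] 0.08903430497719611
```

Run:
```python
from h import *
pick_place((.4484,.0920,-.085),"a",.048)
r.move_to([.35,-.3,.32],quat(0,(.35,-.3,.32)))
for c in("top","side"): cv2.imwrite(f"pics/{c}3.png",vision.snapshot(c)[:,:,::-1])
for t,p in zip(["tower_battlement","tower_gable","tower_cone","tower_pyramid"],"abcd"):
    for c in("top","side"):
        q,f,n=fit(t,PLOT[p],ROW,.016,(c,)); d=q[:2]-PLOT[p]; print(t,c,n,"err mm",(d*1000).round(1),"yaw",round(q[2]-ROW,3),round(f,3))
im=cv2.imread("pics/top3.png")[90:210,160:450]; cv2.imwrite("pics/t3.png",cv2.resize(im,(797,330),interpolation=2))
print(telemetry.current_t())
```

```text
grip 0.04393965222407421 25.17943955026567
contact True -0.000116105589231974 open 0.04365519028397992
t 43.3333
tower_battlement top 1 err mm [-0.6  0.5] yaw 0.009 0.06
tower_battlement side 1 err mm [2.2 0.3] yaw 0.103 0.205
tower_gable top 1 err mm [-0.3 -0. ] yaw -0.115 0.078
tower_gable side 1 err mm [2.3 0.9] yaw 0.012 0.044
tower_cone top 1 err mm [-0.6  0.2] yaw -0.238 0.044
tower_cone side 0 err mm [-4. -4.] yaw -0.4 0.0
tower_pyramid top 1 err mm [-1.   0.1] yaw 0.039 0.027
tower_pyramid side 1 err mm [-13.8 -10.8] yaw -0.711 0.716
45.1417
```

View pics/t3.png

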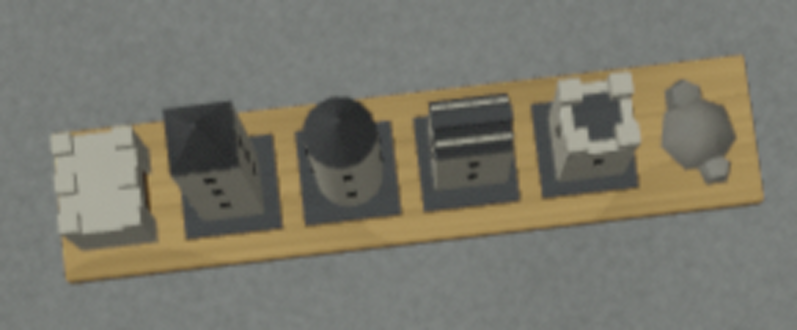

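View pics/side3.png

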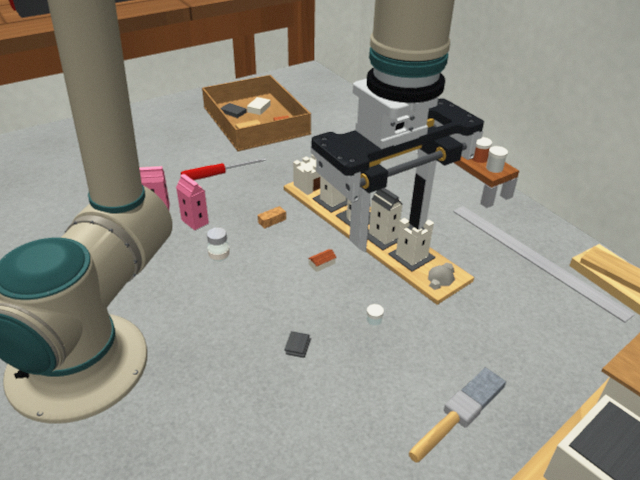

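The top view shows all four towers upright and centred on their plots, within about 1 mm. They run pyramid, cone, gable, battlement from the gatehouse to the mound, and the gripper is well clear.

```bash
python3 -c "
from plant import r
print(r.sign_off())"
```

```text
the job is handed in; nothing more can be done
None
```

The job is handed in: the four towers stand upright on their plots in order of height (pyramid on d by the gatehouse, cone on c, gable on b, battlement on a by the mound), within about 1 mm of centre by the top camera, at about 45 s of the 96 s limit.

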